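# Hang the lift-off gate on the crate's pintles

### The job

Take the small plank gate with the two steel knuckles out of the slotted rack and hang it, standing open, on the wooden crate's bracket, by lowering it gently until both knuckles have dropped fully down over the two upright pins. Then swing the gate shut against the crate's stop post and let go. The pins are not exactly where the crate's measurements put them, so find them by feel without forcing anything, and leave the other things on the bench alone.

Things in the scene. Friction and masses are not known exactly. Their poses are not given: they have to be found in the camera images.
- gate: Loose gate of three pale planks, 0.2 to 0.35 kg, upright in a rack slot. Origin: on its knuckle axis, level with the panel's bottom edge; x along the panel from the knuckles to the free end, z up. Panel x 16 to 158, y -7 to 7, z 0 to 120 mm. Pinch the plain top edge, best about x = 60. Hung, it swings freely about z and stays where it is left; 30 to 100 degrees open it clears everything
- gate_lower (a point): Centre of the lower mouth of the gate's lower knuckle (gate x 0, y 0, z 14 mm). Each knuckle is an open upright steel tube 16 mm high, 20 mm outside, 13.5 mm bore, joined to the panel by a 6 mm thick tongue; flush steel straps run on along the panel to x = 92
- gate_upper (a point): Centre of the lower mouth of the gate's upper knuckle (gate x 0, y 0, z 88 mm), same tube. The knuckles are 74 mm apart like the pins, so both drop on together
- gate_end (a point): Middle of the gate's free end (gate x 158, y 0, z 60 mm), the end with the darker strip
- crate: Fixed open-topped wooden crate 180 (x) x 140 (y) mm, walls 122, back 130 mm high. Origin: centre of the underside on the table, z up. Its -x front has no wall: the gate closes it. Shut, gate x points along crate +y; a quarter turn open (counterclockwise from above), along crate -x. A steel bracket at the -y front corner carries two upright pins; a stop post stands at the +y one
- ledge_nominal (a point): Where the lower pin should spring from its ledge: crate x -97, y -85, z 22 mm. The bracket was screwed on by hand: the TRUE axis of both pins lies up to 9 mm away along crate x and up to 9 mm along y; heights are exact. Pins 10 mm thick, 1 mm chamfer, 18 mm high (tips at z 40 and 114). Fully down, the knuckles rest on the ledges and the gate's bottom is 8 mm above the table
- upper_nominal (a point): The same for the upper pin, on the same axis: z 96 mm. Ledges are 8 mm thick, 16 wide in y, from 9 mm before to 18 mm behind the pin axis (+x is behind). Upright behind them: 18 to 34 mm behind the axis, y -8.5 to 24.5 beside it, to z 106. The lower knuckle must come in from front or side, under the upper ledge (underside z 88) and over the lower pin
- stop (a point): Front face of the stop post (crate x -90, y 50 to 72, to z 134 mm; this point y 61, z 68) that the back of the shut gate's free end rests on. The hinge-side wall is set back and never touches the gate
- cleat (a point): Underside of a steel cleat on the stop post (this point crate x -98, y 61, z 134 mm; 12 mm thick, y 50 to 72, reaching forward to x -116). It lies 6 mm above the top of a fully lowered shut gate, so the gate must be hung while standing open and only shuts when fully down
- rack: Fixed dark wooden rack, base 250 (its x) x 150 (its y) x 12 mm thick, origin centre of its underside; three slots 20 mm wide along its y at x = -62, 0 and 62 mm, between two rows of blocks 52 mm high. The gate stands in one with its bottom edge at z = 12 mm, its knuckle end towards rack -y, 85 mm from the middle; plain boards stand in the two others
- board_a: Loose bystander: plain board without knuckles, 134 x 14 x 100 mm high, in a rack slot (runs from x = 16 to 150 mm of its origin)
- board_b: Loose bystander: plain board without knuckles, 120 x 14 x 80 mm high, in a rack slot (runs from x = 20 to 140 mm of its origin)
- hammer: Loose bystander: hammer lying on the bench, about 280 mm long
- screwdriver: Loose bystander: screwdriver lying on the bench, about 200 mm long
- tin: Loose bystander: dark open tin 80 mm across, 85 mm high
- jar: Loose bystander: glass jar 68 mm across, 90 mm high
- offcut: Loose bystander: pale wood offcut 110 x 45 x 30 mm lying flat
There are look-alikes about, which are no part of the job. What is shaped like the gate but green is not meant.

How it is judged:
On the way:
1. the gate hangs fully down on both pins while still standing open (its free end more than 70 mm out from the stop post's face) (z of gate_lower in the frame of crate between 0.018 and 0.025 m and z of gate_upper in the frame of crate below 0.099 m and x of gate_lower in the frame of crate between -0.109 and -0.085 m and y of gate_lower in the frame of crate between -0.097 and -0.073 m and x of gate_upper in the frame of crate between -0.109 and -0.085 m and y of gate_upper in the frame of crate between -0.097 and -0.073 m and x of gate_end in the frame of crate below -0.16 m), for 0.2 s.
At the end, for the whole second after the job is handed in: Both knuckles fully down over the two pins (within 3 mm of their ledges), the gate swung shut with its free end within 7 mm of touching the stop post under the cleat, released and at rest (z of gate_lower in the frame of crate between 0.018 and 0.025 m and z of gate_upper in the frame of crate below 0.099 m and x of gate_lower in the frame of crate between -0.109 and -0.085 m and y of gate_lower in the frame of crate between -0.097 and -0.073 m and x of gate_upper in the frame of crate between -0.109 and -0.085 m and y of gate_upper in the frame of crate between -0.097 and -0.073 m and x of gate_end in the frame of crate above -0.104 m and y of gate_end in the frame of crate above 0.05 m and linear speed of gate below 0.02 m/s and angular speed of gate below 0.1 rad/s).
It fails at once if the gate is pressed on the bracket with more than 30 N (contact force between gate and bracket above 30 N).
It fails at once if the gate is pressed on the crate with more than 30 N (contact force between gate and crate above 30 N).
It fails at once if the robot presses on the crate with more than 30 N (contact force between any of the fingers, the arm and crate above 30 N).
It fails at once if a bystander is moved more than 30 mm (distance of any of board_a, board_b, hammer, screwdriver, tin, jar, offcut from where it was at the start of the episode above 0.03 m).
It also fails if it takes over 72 s, if anything falls off the work surface, if the arm or the gripper's body presses on something with over 40 N, if the wrist force passes 120 N, or if a joint passes its speed limit or range.

### The arm

A 6-joint arm with a two-finger parallel gripper is mounted at the origin on the work surface. World frame = base frame: x ahead of the robot, y to its left, z up, the work surface at z = 0. Lengths are in m, angles in rad, forces in N, time in s.
With the tool pointing down it reaches from about 0.3 to 0.775 m from the base axis. Payload 14.6 kg.
Tool frame: the origin (TCP) lies midway between the tips of the shut fingers; the grasp point (between the pads) lies 19 mm behind it (ctrl.pinch_z is the distance from the TCP to the grasp point, in m); z points along the fingers, y is the line along which they close (so a half turn about z gives the same grasp; the last joint's range is limited). The gripper opens to 94 mm and grips with 3 to 60 N. Pads are 16 mm wide; open, the fingers measure 119 mm over their backs; the gripper's body (75 mm by 177 mm) begins 78 mm behind the grasp point.
Start: joints at [1.071, 0.3, 1.521, -0, 1.321, -0.067], TCP at [0.231, 0.499, 0.205] pointing down, gripper open.
Joint ranges: [-3.03, 3.03], [-0.79, 2.21], [0.23, 2.52], [-1.04, 4.18], [0, 3.07], [-2.55, 2.55]. Speed limits (rad/s): [2.22, 2.22, 2.57, 3.14, 3.14, 3.14].

### API

Orientations are given as [roll, pitch, yaw] about the fixed x, y, z axes, in that order (R = Rz(yaw) Ry(pitch) Rx(roll)).
In Python, from station import ctrl gives the robot as it stands.
- The arm moves only by the tool jog_arm, never from a script. Its argument "motion" is a list of rows, each a list of 7 numbers: the shift along the tool's x, y, z in m, then the turn, a rotation vector about the tool's x, y, z in rad, then the opening, from -1 (shut) to 1 (fully open). In form: [[tx, ty, tz, rx, ry, rz, gripper], ...]. A call has 1 to 5 rows; each row shifts and turns the commanded pose from where the row before left it, along the tool's axes as they then stand; what a row does not reach is not made up. A row lasts 1/10 s, in which the tool goes at most 50 mm and 8.59 degrees, less where a joint would pass 70% of its speed; a pose out of reach is approached as far as the arm can. A call is refused whole if a number of a shift passes 0.05 or a number of a turn 0.15, either way. A call with a gripper value outside its range is refused whole. The fingers move at their own pace and stop on an object; "squeeze" is the grip in N (left out, the last holds). Time passes only in rows, so rows that do not move let the fingers close. It gives the time, the measured TCP pose, the force, the opening and the grip force at its end, in the units of the state.
- ctrl.get_obs(): the state, without advancing time (a new reading comes with each control period).
- ctrl.camera(name): name is "scene" or "top" or "wrist"; returns the picture (400x640x3 uint8, red, green, blue); there is no depth.
- ctrl.camera_model(name): a dict with "intrinsics" (3x3 intrinsics, pixels), "k1" (the pictures are not rectified: a ray, as slopes to the right and down, at radius r is drawn at 1 + k1 r^2 times it, then the intrinsics apply), "rvec" (rotation vector, rad) and "tvec" (3), from world to camera coordinates, as OpenCV has them. Camera axes: x right, y down, z forward; pixel columns grow to the right and rows downward; lengths in m; the calibration is good to about 2 mm. A picture is of the moment at which its call begins: read the wrist's pose just before it. camera_model takes no time and is no camera call; for the wrist camera it gives the pose at the moment of the call.
- ctrl.hand_in(): hands the job in; it is judged then, once.
The state is a dict: "time_s": time; "qpos": joint angles; "joint_vel": joint speeds; "tau": joint torques, N m; "ee_pos": TCP position; "eef_rot": TCP orientation; "force": force on the tool from outside, world axes, zero at the start; "moment": the same for the moment, N m; "grip_width": finger opening in m; "grip_force": force on a finger pad.
Only numpy, scipy, OpenCV 4.12 (cv2) and the standard library are available. Lean on these libraries where they do the work, as an engineer would, in place of code of your own. Each camera call takes 0.05 s, during which the arm holds its last target. There are 200 camera calls.

## Working session

There is one attempt and no reset: what is moved stays moved. The work goes in short steps, Python scripts to look and compute and a tool call to move; the robot and the scene stay as the last step left them, time stands still between calls to the robot, and variables do not carry over. Pictures are saved under pics/ and viewed, at most 10 in all, crops included, and the job is handed in when it is done.

Besides the shell and the picture viewer there is one more tool, called after ">>>" by a JSON object that holds its "api" and its "payload", one argument or row to a line. jog_arm: Moves the arm, as the interface text tells. Its arguments: {"type":"object","properties":{"motion":{"type":"array"},"squeeze":{"type":"number"}},"required":["motion"]}

```bash
ls; mkdir -p pics
python3 - <<'E'
from station import ctrl
import cv2
o=ctrl.get_obs(); print({k:o[k] for k in('time_s','ee_pos','eef_rot','force','grip_width')})
for n in('scene','top'):
    cv2.imwrite(f'pics/{n}.png',ctrl.camera(n)[:,:,::-1]); print(ctrl.camera_model(n))
E
```

```text
pics
{'time_s': 0.0, 'ee_pos': array([0.23056391, 0.49903909, 0.20484505]), 'eef_rot': array([-3.14036871e+00, -6.25780469e-05,  2.70879561e+00]), 'force': array([-0.63297275, -0.61216425, -0.0228498 ]), 'grip_width': 0.0940983851240184}
{'intrinsics': array([[502.41944831,   0.        , 321.54949478],
       [  0.        , 502.41944831, 212.49003702],
       [  0.        ,   0.        ,   1.        ]]), 'k1': -0.12932505333174116, 'rvec': array([ 2.32339356,  0.80304166, -0.27035064]), 'tvec': array([-0.43847143, -0.16295044,  1.46812708])}
{'intrinsics': array([[492.77707683,   0.        , 320.52765199],
       [  0.        , 492.77707683, 196.25276726],
       [  0.        ,   0.        ,   1.        ]]), 'k1': 0.003590444505121714, 'rvec': array([ 2.23044979, -1.947871  ,  0.21652503]), 'tvec': array([-0.03306867,  0.53798697,  1.12919769])}
```

View pics/scene.png

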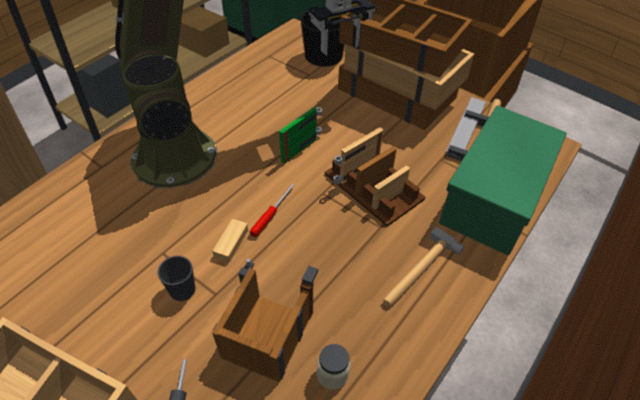

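View pics/top.png

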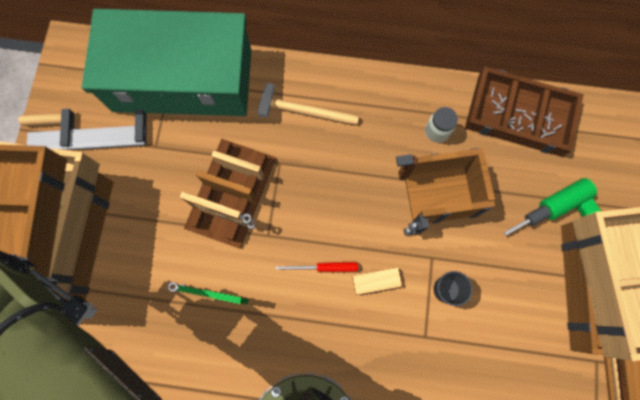

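The top view shows the rack around (232,190), with the gate's knuckle at (248,220). The crate is around (448,185), with its bracket at (415,225) and the stop post at (405,162). The green look-alike is at (205,293). Next I'll zoom in.

```bash
cat > h.py <<'E'
import numpy as np, cv2
from station import ctrl
def ray(m,uv):
    K=m['intrinsics'];d=np.array([m['k1'],0,0,0.])
    p=cv2.undistortPoints(np.array([[uv]],float),K,d,None,None)[0,0]
    R=cv2.Rodrigues(m['rvec'])[0]; return -R.T@m['tvec'], R.T@np.array([p[0],p[1],1])
def onz(m,uv,z):
    c,d=ray(m,uv); return c+d*(z-c[2])/d[2]
def proj(m,P):
    return cv2.projectPoints(np.array(P,float).reshape(-1,3),m['rvec'],m['tvec'],m['intrinsics'],np.array([m['k1'],0,0,0.]))[0][:,0]
E
python3 - <<'E'
import cv2,numpy as np
a=cv2.imread('pics/top.png')
c1=cv2.resize(a[130:250,175:285],None,fx=5,fy=5,interpolation=cv2.INTER_CUBIC)[:600]
c2=cv2.resize(a[140:240,390:500],None,fx=5,fy=5,interpolation=cv2.INTER_CUBIC)
cv2.imwrite('pics/c1.png',c1);cv2.imwrite('pics/c2.png',c2)
E
```

```text
(no output)
```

View pics/c1.png

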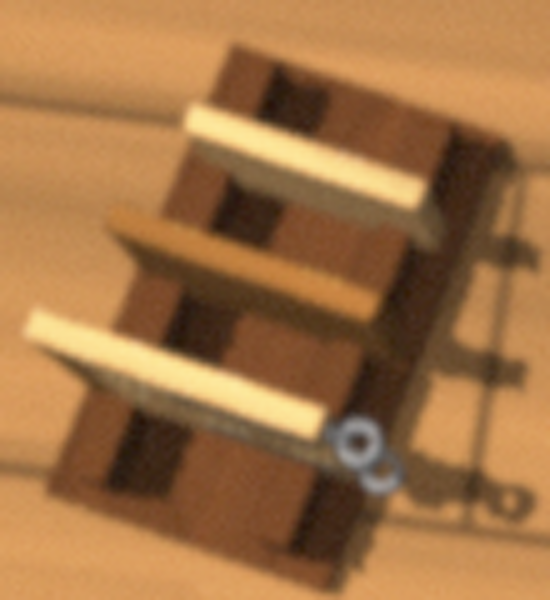

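View pics/c2.png

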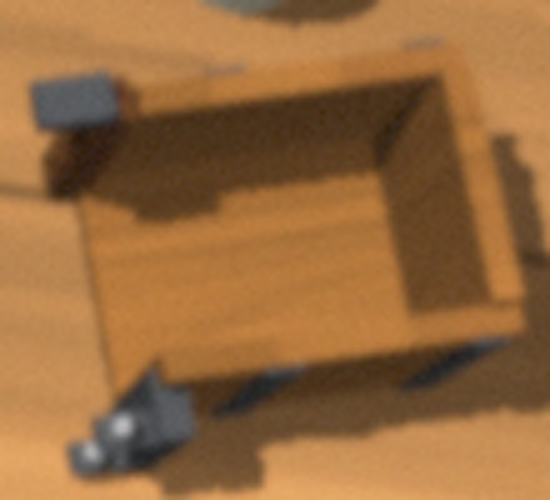

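In the rack crop, the gate's pale top edge runs from (35,327) to (322,422), with the upper knuckle ring at (358,440). In the crate crop, the cleat is at (75,102), the pin tips at about (122,425) for the upper and (92,455) for the lower, and the back wall is on the right.

Run:
```python
from h import *
m=ctrl.camera_model('top')
f1=lambda u,v:(u/5+175-.4,v/5+130-.4)
f2=lambda u,v:(u/5+390-.4,v/5+140-.4)
P=lambda f,u,v,z:onz(m,f(u,v),z)[:2]
a=P(f1,32,326,.132);b=P(f1,324,421,.132);k=P(f1,358,440,.116);kl=P(f1,382,474,.042)
d=(a-b)/np.linalg.norm(a-b)
print('gate ends',a,b,np.linalg.norm(a-b),'ang',np.degrees(np.arctan2(d[1],d[0])),'kn',k,kl,np.linalg.norm(b-k),np.cross(d,k-b))
r=[P(f1,*q,.012) for q in((240,45),(510,145),(335,590),(50,490))]
print('rack',np.mean(r,0),[np.linalg.norm(r[i]-r[i-1]) for i in range(4)])
e=r[1]-r[0];print(np.degrees(np.arctan2(-e[1],-e[0])))
c=[P(f2,*q,.146) for q in((32,83),(110,72),(120,122),(40,131))]
print('cleat',c,[np.linalg.norm(c[i]-c[i-1]) for i in range(4)])
A=P(f2,447,40,.130);B=P(f2,525,325,.122);C=P(f2,165,380,.122);D=P(f2,130,90,.122);E_=P(f2,522,298,.13)
print('walls',A,B,C,D,E_,'pins',P(f2,122,425,.114),P(f2,92,455,.040))
for p,q in((C,B),(D,A)): e=q-p;print(np.linalg.norm(e),np.degrees(np.arctan2(e[1],e[0])))
print(np.linalg.norm(A-B),np.degrees(np.arctan2(*(A-B)[::-1])))
```

```text
gate ends [0.48223842 0.35159261] [0.45676737 0.21260866] 0.14129865785574922 ang 79.61486870328437 kn [0.45284413 0.19886675] [0.44986031 0.19787519] 0.014290977480514899 0.0013817971953086934
rack [0.52910631 0.26518317] [np.float64(0.2475675460965267), np.float64(0.15093955581945878), np.float64(0.2426168237082023), np.float64(0.1517733577446683)]
76.71458290544543
cleat [array([ 0.63410195, -0.12108263]), array([ 0.64408054, -0.15578652]), array([ 0.62101464, -0.16251973]), array([ 0.61192209, -0.12698107])] [np.float64(0.022950771552890593), np.float64(0.036109998796040495), np.float64(0.024028566114619884), np.float64(0.03668339133103876)]
walls [ 0.68595479 -0.31143417] [ 0.55751379 -0.3575157 ] [ 0.51014773 -0.19766913] [ 0.64484589 -0.16929446] [ 0.56778258 -0.35286466] pins [ 0.48850441 -0.18161035] [ 0.48624446 -0.18070962]
0.1667167277164539 -73.49428285976374
0.14796500149416536 -73.86934960877963
0.13645731275884146 19.736758077762733<stdin>:8: DeprecationWarning: Arrays of 2-dimensional vectors are deprecated. Use arrays of 3-dimensional vectors instead. (deprecated in NumPy 2.0)
```

```bash
cat >> h.py <<'E'
def obs():
    o=ctrl.get_obs(); p=o['ee_pos']; e=o['eef_rot']
    print('t%.2f'%o['time_s'],'p',p.round(4),'rpy',e.round(3),'F',o['force'].round(2),'M',o['moment'].round(2),'w%.4f g%.1f'%(o['grip_width'],o['grip_force']))
    return o
def plan(pos,yaw,n,g,start=None):
    o=ctrl.get_obs(); p,y0=(o['ee_pos'],o['eef_rot'][2]) if start is None else start
    dy=(yaw-y0+np.pi)%(2*np.pi)-np.pi; d=(np.array(pos)-p)/n; rows=[]
    for i in range(n):
        y=y0+dy*i/n; c,s=np.cos(y),np.sin(y)
        rows.append([round(v,4) for v in(c*d[0]+s*d[1], s*d[0]-c*d[1], -d[2],0,0,-dy/n,g)])
    for i in range(0,n,5): print(rows[i:i+5])
E
python3 - <<'E'
from h import *
plan([.4655,.258,.27],np.radians(79),10,-0.1)
E
```

```text
[[np.float64(-0.0314), np.float64(-0.012), np.float64(-0.0065), 0, 0, np.float64(0.133), -0.1], [np.float64(-0.0328), np.float64(-0.0078), np.float64(-0.0065), 0, 0, np.float64(0.133), -0.1], [np.float64(-0.0335), np.float64(-0.0033), np.float64(-0.0065), 0, 0, np.float64(0.133), -0.1], [np.float64(-0.0336), np.float64(0.0011), np.float64(-0.0065), 0, 0, np.float64(0.133), -0.1], [np.float64(-0.0332), np.float64(0.0056), np.float64(-0.0065), 0, 0, np.float64(0.133), -0.1]]
[[np.float64(-0.0322), np.float64(0.0099), np.float64(-0.0065), 0, 0, np.float64(0.133), -0.1], [np.float64(-0.0306), np.float64(0.0141), np.float64(-0.0065), 0, 0, np.float64(0.133), -0.1], [np.float64(-0.0284), np.float64(0.018), np.float64(-0.0065), 0, 0, np.float64(0.133), -0.1], [np.float64(-0.0258), np.float64(0.0216), np.float64(-0.0065), 0, 0, np.float64(0.133), -0.1], [np.float64(-0.0227), np.float64(0.0249), np.float64(-0.0065), 0, 0, np.float64(0.133), -0.1]]
```

>>> {"api": "jog_arm", "payload": {
  "motion": [
    [-0.031,-0.012,-0.0065,0,0,0.133,-0.1],
    [-0.033,-0.008,-0.0065,0,0,0.133,-0.1],
    [-0.0335,-0.003,-0.0065,0,0,0.133,-0.1],
    [-0.0335,0.001,-0.0065,0,0,0.133,-0.1],
    [-0.033,0.0055,-0.0065,0,0,0.133,-0.1]
  ]
}}

```text
time_s: 0.6
ee_pos: [0.3484, 0.3779, 0.238]
eef_rot: [-3.141, 0.0, 2.038]
force: [0.7, 1.1, 1.0]
grip_width: 0.0576
grip_force: 0.0
```

>>> {"api": "jog_arm", "payload": {
  "motion": [
    [-0.032,0.01,-0.0065,0,0,0.133,-0.1],
    [-0.0305,0.014,-0.0065,0,0,0.133,-0.1],
    [-0.028,0.018,-0.0065,0,0,0.133,-0.1],
    [-0.026,0.0215,-0.0065,0,0,0.133,-0.1],
    [-0.0225,0.025,-0.0065,0,0,0.133,-0.1]
  ]
}}

```text
time_s: 1.1
ee_pos: [0.4656, 0.2578, 0.2705]
eef_rot: [-3.141, 0.0, 1.373]
force: [0.1, 0.2, -0.0]
grip_width: 0.0422
grip_force: 0.0
```

```bash
sed -i 's/round(v,4) for v/round(float(v),4) for v/' h.py
python3 - <<'E'
from h import *
obs(); m=ctrl.camera_model('wrist'); a=ctrl.camera('wrist'); cv2.imwrite('pics/w1.png',a[:,:,::-1])
import pickle; pickle.dump(m,open('w1.pkl','wb')); print(obs()['qpos'])
E
```

```text
t1.10 p [0.4656 0.2578 0.2705] rpy [-3.141  0.     1.373] F [ 0.08  0.21 -0.03] M [-0.08  0.11 -0.04] w0.0422 g0.0
t1.15 p [0.4684 0.2551 0.2713] rpy [3.14  0.    1.362] F [ 2.38 -1.35  1.54] M [-0.12 -0.02 -0.03] w0.0422 g0.0
[ 4.30598611e-01  2.19361894e-01  1.46939755e+00 -1.09123687e-03
  1.45196191e+00  6.39169499e-01]
```

View pics/w1.png

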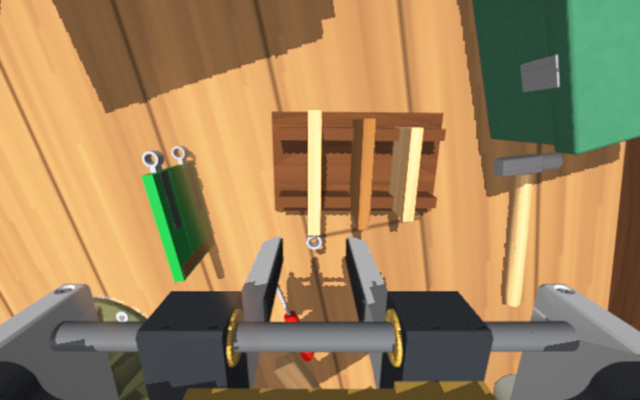

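The wrist picture shows the gate's pale top edge running from (315,110) to (315,235), with its knuckle ring at (315,243). The fingers are centred around x=315.

Run:
```python
from h import *
import pickle; m=pickle.load(open('w1.pkl','rb'))
a=cv2.imread('pics/w1.png').astype(int); s=a[100:240,295:335]
pale=(s[:,:,0]>120)&(s[:,:,2]>200)
ys,xs=np.nonzero(pale); 
n,l,st,ce=cv2.connectedComponentsWithStats(pale.astype(np.uint8)); i=1+np.argmax(st[1:,4]); print(st[i])
ys,xs=np.nonzero(l==i); xs=xs+295; ys=ys+100
y0,y1=ys.min()-.5,ys.max()+.5
k=np.polyfit(ys,xs,1)
A=onz(m,(np.polyval(k,y0),y0),.132);B=onz(m,(np.polyval(k,y1),y1),.132);K=onz(m,(315,242.5),.116)
d=A-B; L=np.linalg.norm(d); d/=L
print(A,B,L,np.degrees(np.arctan2(d[1],d[0])),'kn',K,np.linalg.norm((B-K)[:2]))
w=[(l==i)[r].sum() for r in range(15,130,20)];print(w)
o=B-d*.016; print('axis',o); G=o+d*.060
print('grasp',G); obs(); plan([G[0],G[1],.101],np.arctan2(d[1],d[0]),5,-0.1)
```

```text
[  12    9   15  127 1627]
[0.48480497 0.35286715 0.132     ] [0.45584794 0.21252934 0.132     ] 0.14329413578218136 78.34132015701007 kn [0.45449638 0.19647697 0.116     ] 0.016109166893321338
[np.int64(13), np.int64(13), np.int64(13), np.int64(13), np.int64(13), np.int64(12)]
axis [0.45261464 0.19685944 0.132     ]
grasp [0.46473951 0.25562157 0.132     ]
t1.15 p [0.4684 0.2551 0.2713] rpy [3.14  0.    1.362] F [ 2.38 -1.35  1.54] M [-0.12 -0.02 -0.03] w0.0422 g0.0
[[-0.0001, -0.0007, 0.0341, 0.0, 0.0, -0.001, -0.1], [-0.0, -0.0007, 0.0341, 0.0, 0.0, -0.001, -0.1], [-0.0, -0.0007, 0.0341, 0.0, 0.0, -0.001, -0.1], [-0.0, -0.0007, 0.0341, 0.0, 0.0, -0.001, -0.1], [-0.0, -0.0007, 0.0341, 0.0, 0.0, -0.001, -0.1]]
```

>>> {"api": "jog_arm", "payload": {
  "motion": [
    [0,-0.0005,0.034,0,0,0,-0.1],
    [0,-0.0005,0.034,0,0,0,-0.1],
    [0,-0.0005,0.034,0,0,0,-0.1],
    [0,-0.0005,0.034,0,0,0,-0.1],
    [0,-0.0005,0.034,0,0,0,-0.1]
  ]
}}

```text
time_s: 1.65
ee_pos: [0.4621, 0.2594, 0.0989]
eef_rot: [-3.141, 0.0, 1.379]
force: [-0.1, -0.1, -0.2]
grip_width: 0.042
grip_force: 0.0
```

>>> {"api": "jog_arm", "payload": {
  "motion": [
    [0,0,0,0,0,0,-0.4],
    [0,0,0,0,0,0,-0.4]
  ]
}}

```text
time_s: 1.85
ee_pos: [0.4626, 0.2596, 0.1012]
eef_rot: [-3.141, 0.0, 1.379]
force: [0.7, -0.1, -0.7]
grip_width: 0.0301
grip_force: 0.0
```

Run:
```python
from h import *
obs()
```

```text
t1.85 p [0.4626 0.2596 0.1012] rpy [-3.141  0.     1.379] F [ 0.7  -0.09 -0.68] M [-0.06  0.05  0.02] w0.0301 g0.0
```

>>> {"api": "jog_arm", "payload": {
  "motion": [
    [-0.004,0.0027,0,0,0,0.012,-0.6],
    [0,0,0,0,0,0,-1],
    [0,0,0,0,0,0,-1],
    [0,0,0,0,0,0,-1]
  ],
  "squeeze": 30
}}

```text
time_s: 2.25
ee_pos: [0.465, 0.255, 0.102]
eef_rot: [3.14, -0.001, 1.367]
force: [-1.0, -3.2, 7.1]
grip_width: 0.0139
grip_force: 30.0
```

>>> {"api": "jog_arm", "payload": {
  "motion": [
    [0,0,-0.01,0,0,0,-1],
    [0,0,-0.02,0,0,0,-1],
    [0,0,-0.025,0,0,0,-1],
    [0,0,-0.025,0,0,0,-1],
    [0,0,0,0,0,0,-1]
  ]
}}

```text
time_s: 2.75
ee_pos: [0.4655, 0.2557, 0.1843]
eef_rot: [3.137, -0.004, 1.367]
force: [-0.5, -1.0, -3.1]
grip_width: 0.0138
grip_force: 30.0
```

Run:
```python
from h import *
obs(); m=ctrl.camera_model('wrist'); a=ctrl.camera('wrist'); cv2.imwrite('pics/w2.png',a[:,:,::-1])
t=ctrl.camera('top'); cv2.imwrite('pics/t2.png',t[:,:,::-1])
import pickle; pickle.dump(m,open('w2.pkl','wb')); obs()
```

```text
t2.75 p [0.4655 0.2557 0.1843] rpy [ 3.137 -0.004  1.367] F [-0.52 -1.   -3.12] M [-0.13  0.1   0.04] w0.0138 g30.0
t2.85 p [0.4642 0.255  0.1804] rpy [ 3.141 -0.     1.367] F [-0.42 -0.35 -3.56] M [-0.17  0.11 -0.  ] w0.0136 g30.0
```

View pics/w2.png

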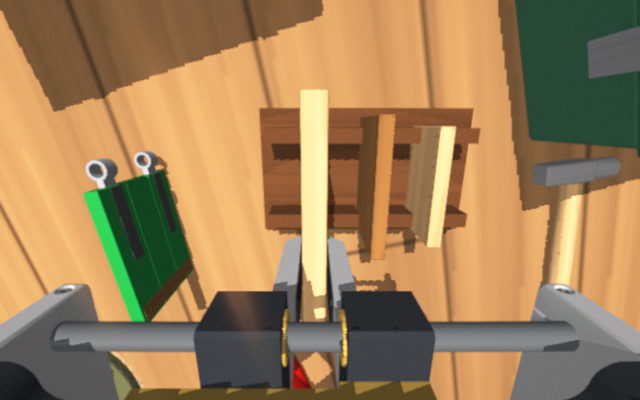

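The gate is gripped and lifted (weight about 3 N), with its top visible from (315,90) downwards. Next I'll plan a wrist-camera look at the pins from beside the gate.

Run:
```python
from h import *
import pickle; m=pickle.load(open('w2.pkl','rb'))
R=cv2.Rodrigues(m['rvec'])[0]; C=-R.T@m['tvec']; T=np.array([.4655,.2557,.1843])
y=1.367; d=np.array([np.cos(y),np.sin(y),0]); n=np.array([np.sin(y),-np.cos(y),0])
print('cam-tcp (tool x,y,up)',(C-T)@d,(C-T)@n,C[2]-T[2],'optical',R[2]@d,R[2]@n,R[2,2])
# far-end top: scan tilt
c,r=ray(m,(314.5,90)); s=(T+d*.0992-c)@d/(r@d); print('far end top',c+r*s,'expect z',T[2]+.03)
P=np.array([.487,-.181,.114])
for u in((180,150),(200,200),(450,150),(180,230)):
    c,r=ray(m,u); q=c+r*((.30-T[2]+.114-.30+T[2]-c[2]) /r[2])  # unused
    # want pin at height .114 while TCP z=.28
    q=c+r*((.114-(.28-T[2])-c[2])/r[2]); print(u,'TCP',(P-(q-T))[:2])
obs()
```

```text
cam-tcp (tool x,y,up) 0.08272981485202267 -0.0008361908786305655 0.17993123212330756 optical -0.27942882040624556 0.004207510295953572 -0.9601571908721424
far end top [0.48572044 0.35281743 0.20476276] expect z 0.2143
(180, 150) TCP [ 0.63140195 -0.26415365]
(200, 200) TCP [ 0.62719892 -0.20059222]
(450, 150) TCP [ 0.31709147 -0.19903238]
(180, 230) TCP [ 0.66477776 -0.16769377]
t2.85 p [0.4642 0.255  0.1804] rpy [ 3.141 -0.     1.367] F [-0.42 -0.35 -3.56] M [-0.17  0.11 -0.  ] w0.0136 g30.0
```

Run:
```python
from h import *
plan([.38,-.2,.28],1.367,10,-1)
```

```text
[[-0.0463, 0.001, -0.01, 0.0, 0.0, -0.0, -1.0], [-0.0463, 0.001, -0.01, 0.0, 0.0, -0.0, -1.0], [-0.0463, 0.001, -0.01, 0.0, 0.0, -0.0, -1.0], [-0.0463, 0.001, -0.01, 0.0, 0.0, -0.0, -1.0], [-0.0463, 0.001, -0.01, 0.0, 0.0, -0.0, -1.0]]
[[-0.0463, 0.001, -0.01, 0.0, 0.0, -0.0, -1.0], [-0.0463, 0.001, -0.01, 0.0, 0.0, -0.0, -1.0], [-0.0463, 0.001, -0.01, 0.0, 0.0, -0.0, -1.0], [-0.0463, 0.001, -0.01, 0.0, 0.0, -0.0, -1.0], [-0.0463, 0.001, -0.01, 0.0, 0.0, -0.0, -1.0]]
```

>>> {"api": "jog_arm", "payload": {
  "motion": [
    [-0.013,0,-0.01,0,0,0,-1],
    [-0.025,0.0005,-0.01,0,0,0,-1],
    [-0.03,0.0005,-0.01,0,0,0,-1],
    [-0.03,0.001,-0.01,0,0,0,-1],
    [-0.03,0.001,-0.01,0,0,0,-1]
  ]
}}

```text
time_s: 3.35
ee_pos: [0.4403, 0.1273, 0.2303]
eef_rot: [-3.14, 0.001, 1.367]
force: [0.2, -0.0, -2.5]
grip_width: 0.0137
grip_force: 30.0
```

>>> {"api": "jog_arm", "payload": {
  "motion": [
    [-0.03,0.001,-0.01,0,0,0,-1],
    [-0.03,0.001,-0.01,0,0,0,-1],
    [-0.03,0.001,-0.01,0,0,0,-1],
    [-0.03,0.001,-0.01,0,0,0,-1],
    [-0.03,0.001,-0.01,0,0,0,-1]
  ]
}}

```text
time_s: 3.85
ee_pos: [0.4147, -0.0204, 0.2804]
eef_rot: [-3.14, 0.0, 1.367]
force: [-0.4, -0.6, -2.5]
grip_width: 0.0136
grip_force: 30.0
```

>>> {"api": "jog_arm", "payload": {
  "motion": [
    [-0.03,0,0,0,0,0,-1],
    [-0.03,0,0,0,0,0,-1],
    [-0.03,0,0,0,0,0,-1],
    [-0.03,0,0,0,0,0,-1],
    [-0.025,0,0,0,0,0,-1]
  ]
}}

```text
time_s: 4.35
ee_pos: [0.3851, -0.1624, 0.28]
eef_rot: [-3.14, -0.0, 1.366]
force: [0.5, 0.2, -1.8]
grip_width: 0.0137
grip_force: 30.0
```

>>> {"api": "jog_arm", "payload": {
  "motion": [
    [-0.022,0,0,0,0,0,-1],
    [-0.015,0,0,0,0,0,-1],
    [-0.01,0,0,0,0,0,-1],
    [0,0,0,0,0,0,-1],
    [0,0,0,0,0,0,-1]
  ]
}}

```text
time_s: 4.85
ee_pos: [0.3768, -0.2065, 0.2803]
eef_rot: [-3.141, -0.0, 1.367]
force: [-0.0, 1.1, -2.2]
grip_width: 0.0138
grip_force: 30.0
```

Run:
```python
from h import *
obs(); m=ctrl.camera_model('wrist'); a=ctrl.camera('wrist'); cv2.imwrite('pics/w3.png',a[:,:,::-1])
import pickle; pickle.dump(m,open('w3.pkl','wb'))
s=ctrl.camera('scene'); cv2.imwrite('pics/s3.png',s[:,:,::-1]); obs()
```

```text
t4.85 p [ 0.3768 -0.2065  0.2803] rpy [-3.141 -0.     1.367] F [-0.03  1.14 -2.15] M [-0.12  0.1   0.02] w0.0138 g30.0
t4.95 p [ 0.377  -0.2062  0.2804] rpy [-3.141 -0.     1.367] F [ 0.43 -0.59 -1.97] M [-0.11  0.1  -0.01] w0.0138 g30.0
```

View pics/w3.png

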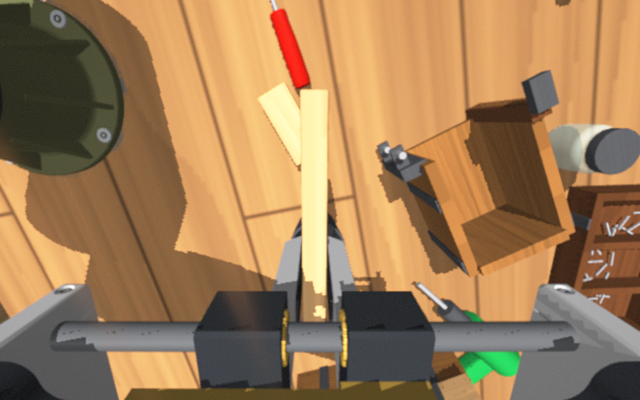

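The wrist picture shows the bracket at (400,160) with two pin tips near (384,147) and (402,154), and the cleat at (540,92). I'll put a pin close-up and the scene's gate view into one picture.

Run:
```python
import cv2,numpy as np
from h import *
a=cv2.imread('pics/w3.png')[125:185,365:440]; s=cv2.imread('pics/s3.png')
q=proj(ctrl.camera_model('scene'),[[.39,-.15,.24]])[0].astype(int); print(q)
x0,y0=q[0]-60,q[1]-75; s=s[y0:y0+150,x0:x0+120]; print(x0,y0)
A=cv2.resize(a,(375,300),interpolation=cv2.INTER_CUBIC); S=cv2.resize(s,None,fx=3.5,fy=3.5,interpolation=cv2.INTER_CUBIC)
o=np.zeros((525,375+S.shape[1],3),np.uint8); o[:300,:375]=A; o[:S.shape[0],375:]=S; cv2.imwrite('pics/m1.png',o)
g=cv2.cvtColor(cv2.imread('pics/w3.png')[135:170,372:420],cv2.COLOR_BGR2GRAY)
n,l,st,c=cv2.connectedComponentsWithStats((g>150).astype(np.uint8))
for i in range(1,n): print(st[i],c[i]+[372,135])
```

```text
[218 192]
158 117
[  0   0  48  35 711] [391.0281294  145.08157525]
[36 11 12  9 60] [415.26666667 150.51666667]
[27 17  8  7 50] [402.36 155.  ]
```

View pics/m1.png

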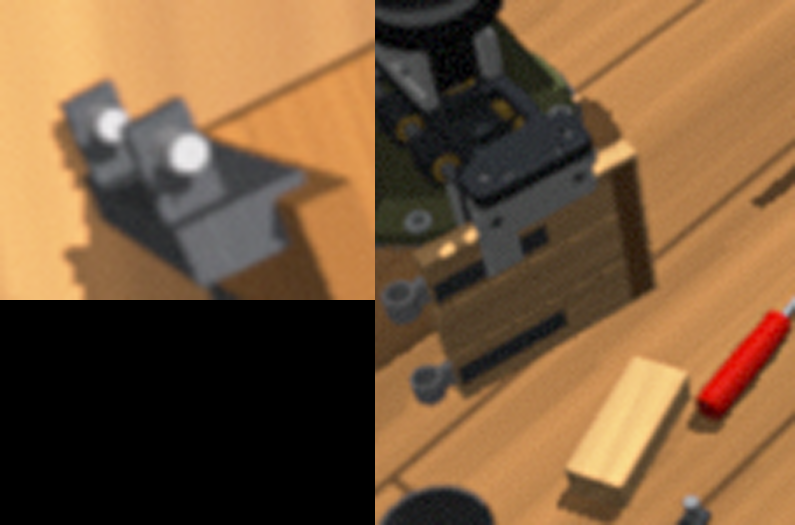

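The close-up shows the upper pin tip at crop (190,153) and the lower at (112,127). In the scene half, the gate hangs with its knuckles at (400,288) and (430,372), its far top corner at (632,150) and its bottom corners at (460,390) and (655,290).

Run:
```python
from h import *
import pickle; w=pickle.load(open('w3.pkl','rb')); s=ctrl.camera_model('scene'); t=ctrl.camera_model('top')
U=onz(w,(402.4,155),.114); L=onz(w,(387,150),.040); print('pin upper',U,'lower',L)
# cleat top centre & crate yaw from wrist
T=np.array([.377,-.2062,.2804]); y=1.367; d=np.array([np.cos(y),np.sin(y),0]);n=np.array([np.sin(y),-np.cos(y),0]);z=np.array([0,0,1.])
g0=T-d*.0588-z*.090
f=lambda x,yy,zz,th=0: g0+d*.0588+z*.110+ (np.cos(th)*(x-.0588)+np.sin(th)*(zz-.110))*d+n*0+(-np.sin(th)*(x-.0588)+np.cos(th)*(zz-.110))*z - n*yy
o=np.array([[165.1,199.3],[173.7,223.3],[231.4,159.9],[238,199.9],[182.3,228.4]])
for th in np.radians([-2,0,2,4,6]):
    q=proj(s,[f(0,0,.104,th),f(0,0,.03,th),f(.158,-.007,.12,th),f(.158,-.007,0,th),f(.016,-.007,0,th)])
    print(np.degrees(th),(q-o).round(1).tolist())
```

```text
pin upper [ 0.48920973 -0.18314912  0.114     ] lower [ 0.48870536 -0.18400402  0.04      ]
-2.0 [[-0.3, 2.7], [-0.0, 1.8], [0.9, -0.0], [2.1, -1.7], [2.9, 3.4]]
0.0 [[-0.6, 2.1], [-1.4, 1.9], [1.2, 1.1], [0.9, 0.2], [1.2, 3.9]]
2.0 [[-1.0, 1.4], [-2.8, 1.9], [1.6, 2.3], [-0.4, 2.1], [-0.5, 4.4]]
4.0 [[-1.2, 0.8], [-4.1, 1.9], [1.8, 3.5], [-1.8, 3.9], [-2.2, 4.8]]
6.000000000000001 [[-1.5, 0.1], [-5.5, 1.8], [2.0, 4.7], [-3.1, 5.7], [-3.9, 5.1]]
```

Gate tilt is about zero. Two views put the pin axis at (0.489,-0.183), so the TCP goes to (0.501,-0.1255). I'll move to a standoff in front of it and descend.

>>> {"api": "jog_arm", "payload": {
  "motion": [
    [0.0145,0.006,0,0,0,0,-1],
    [0.025,0.01,0,0,0,0,-1],
    [0.03,0.0115,0,0,0,0,-1],
    [0.03,0.0115,0,0,0,0,-1],
    [0.03,0.0115,0,0,0,0,-1]
  ]
}}

```text
time_s: 5.45
ee_pos: [0.4532, -0.0884, 0.2806]
eef_rot: [3.141, -0.0, 1.368]
force: [1.1, -0.1, -3.2]
grip_width: 0.0137
grip_force: 30.0
```

>>> {"api": "jog_arm", "payload": {
  "motion": [
    [0.027,0.0105,0.01,0,0,0,-1],
    [0.018,0.007,0.02,0,0,0,-1],
    [0,0,0.025,0,0,0,-1],
    [0,0,0.025,0,0,0,-1],
    [0,0,0.025,0,0,0,-1]
  ]
}}

```text
time_s: 5.95
ee_pos: [0.4788, -0.0488, 0.1745]
eef_rot: [-3.142, -0.0, 1.368]
force: [0.6, 0.0, -2.9]
grip_width: 0.0139
grip_force: 30.0
```

>>> {"api": "jog_arm", "payload": {
  "motion": [
    [0,0,0.02,0,0,0,-1],
    [0,0,0.015,0,0,0,-1],
    [0,0,0.012,0,0,0,-1],
    [0,0,0,0,0,0,-1],
    [0,0,0,0,0,0,-1]
  ]
}}

```text
time_s: 6.45
ee_pos: [0.4791, -0.0495, 0.1289]
eef_rot: [3.141, -0.0, 1.367]
force: [0.2, -0.2, -1.4]
grip_width: 0.0137
grip_force: 30.0
```

Run:
```python
from h import *
obs(); plan([.501,-.1255,.128],1.367,6,-1)
```

```text
t6.45 p [ 0.4791 -0.0495  0.1289] rpy [ 3.141 -0.     1.367] F [ 0.18 -0.19 -1.4 ] M [-0.12 -0.   -0.  ] w0.0137 g30.0
[[-0.0117, 0.0061, 0.0002, 0.0, 0.0, 0.0, -1.0], [-0.0117, 0.0061, 0.0002, 0.0, 0.0, 0.0, -1.0], [-0.0117, 0.0061, 0.0002, 0.0, 0.0, 0.0, -1.0], [-0.0117, 0.0061, 0.0002, 0.0, 0.0, 0.0, -1.0], [-0.0117, 0.0061, 0.0002, 0.0, 0.0, 0.0, -1.0]]
[[-0.0117, 0.0061, 0.0002, 0.0, 0.0, 0.0, -1.0]]
```

>>> {"api": "jog_arm", "payload": {
  "motion": [
    [-0.012,0.006,0,0,0,0,-1],
    [-0.012,0.006,0,0,0,0,-1],
    [-0.012,0.006,0,0,0,0,-1],
    [-0.008,0.004,0,0,0,0,-1],
    [-0.006,0.003,0,0,0,0,-1]
  ]
}}

```text
time_s: 6.95
ee_pos: [0.4934, -0.1049, 0.1284]
eef_rot: [-3.142, 0.0, 1.366]
force: [0.3, -0.5, -2.5]
grip_width: 0.0139
grip_force: 30.0
```

>>> {"api": "jog_arm", "payload": {
  "motion": [
    [-0.005,0.003,0,0,0,0,-1],
    [-0.005,0.003,0,0,0,0,-1],
    [-0.005,0.003,0,0,0,0,-1],
    [-0.005,0.002,0,0,0,0,-1],
    [0,0,0,0,0,0,-1]
  ]
}}

```text
time_s: 7.45
ee_pos: [0.5001, -0.126, 0.1284]
eef_rot: [-3.142, 0.0, 1.366]
force: [0.1, 0.3, -2.0]
grip_width: 0.0139
grip_force: 30.0
```

Run:
```python
from h import *
s=ctrl.camera('scene');t=ctrl.camera('top'); o=obs(); plan([.501,-.1255,.128],1.367,1,-1)
x,y=proj(ctrl.camera_model('scene'),[[.489,-.183,.08]])[0].astype(int)
u,v=proj(ctrl.camera_model('top'),[[.489,-.183,.08]])[0].astype(int);print(x,y,u,v)
f=lambda a,x,y:cv2.resize(a[y-45:y+45,x-40:x+40,::-1],None,fx=5,fy=5,interpolation=cv2.INTER_CUBIC)
cv2.imwrite('pics/m2.png',np.hstack([f(s,x,y),f(t,u,v)]))
```

```text
t7.55 p [ 0.4999 -0.1255  0.1284] rpy [-3.141 -0.     1.367] F [ 0.39 -0.45 -2.41] M [-0.12  0.09  0.04] w0.0135 g30.0
[[0.0002, 0.001, 0.0004, 0.0, 0.0, -0.0003, -1.0]]
249 269 411 226
```

View pics/m2.png

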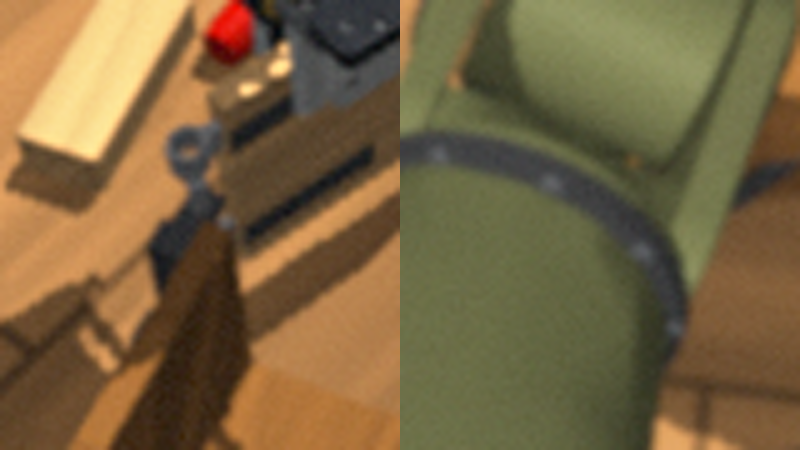

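The scene view shows the upper knuckle ring at (188,148), directly over the bracket and the pin tip at about (198,182). I'll lower gently and feel for contact.

>>> {"api": "jog_arm", "payload": {
  "motion": [
    [0,0.001,0.002,0,0,0,-1],
    [0,0,0.002,0,0,0,-1],
    [0,0,0.002,0,0,0,-1],
    [0,0,0.001,0,0,0,-1],
    [0,0,0.001,0,0,0,-1]
  ]
}}

```text
time_s: 8.05
ee_pos: [0.5009, -0.1257, 0.1203]
eef_rot: [-3.141, -0.0, 1.367]
force: [-0.2, 0.1, -2.4]
grip_width: 0.0138
grip_force: 30.0
```

>>> {"api": "jog_arm", "payload": {
  "motion": [
    [0,0,0.001,0,0,0,-1],
    [0,0,0.001,0,0,0,-1],
    [0,0,0.001,0,0,0,-1],
    [0,0,0.001,0,0,0,-1],
    [0,0,0,0,0,0,-1]
  ]
}}

```text
time_s: 8.55
ee_pos: [0.5009, -0.1258, 0.1163]
eef_rot: [-3.141, 0.0, 1.367]
force: [-0.5, 0.2, -2.8]
grip_width: 0.0141
grip_force: 30.0
```

>>> {"api": "jog_arm", "payload": {
  "motion": [
    [0,0,0.001,0,0,0,-1],
    [0,0,0.001,0,0,0,-1],
    [0,0,0,0,0,0,-1]
  ]
}}

```text
time_s: 8.85
ee_pos: [0.5009, -0.1257, 0.1143]
eef_rot: [-3.141, -0.0, 1.367]
force: [-0.2, -0.7, -2.0]
grip_width: 0.0136
grip_force: 30.0
```

>>> {"api": "jog_arm", "payload": {
  "motion": [
    [0,0,0.001,0,0,0,-1],
    [0,0,0.001,0,0,0,-1],
    [0,0,0,0,0,0,-1]
  ]
}}

```text
time_s: 9.15
ee_pos: [0.5009, -0.1258, 0.1123]
eef_rot: [-3.141, -0.0, 1.367]
force: [-0.7, 0.1, -1.6]
grip_width: 0.0135
grip_force: 30.0
```

>>> {"api": "jog_arm", "payload": {
  "motion": [
    [0,0,0.001,0,0,0,-1],
    [0,0,0.001,0,0,0,-1],
    [0,0,0,0,0,0,-1]
  ]
}}

```text
time_s: 9.45
ee_pos: [0.5009, -0.1257, 0.1103]
eef_rot: [-3.141, -0.0, 1.367]
force: [0.6, 0.1, -2.1]
grip_width: 0.0138
grip_force: 30.0
```

>>> {"api": "jog_arm", "payload": {
  "motion": [
    [0,0,0.0015,0,0,0,-1],
    [0,0,0.0015,0,0,0,-1],
    [0,0,0.0015,0,0,0,-1],
    [0,0,0.0015,0,0,0,-1],
    [0,0,0,0,0,0,-1]
  ]
}}

```text
time_s: 9.95
ee_pos: [0.5008, -0.1257, 0.1042]
eef_rot: [-3.141, -0.0, 1.367]
force: [0.2, -0.2, -3.3]
grip_width: 0.0137
grip_force: 30.0
```

>>> {"api": "jog_arm", "payload": {
  "motion": [
    [0,0,0.001,0,0,0,-1],
    [0,0,0.001,0,0,0,-1],
    [0,0,0.001,0,0,0,-1],
    [0,0,0,0,0,0,-1]
  ]
}}

```text
time_s: 10.35
ee_pos: [0.5009, -0.1257, 0.1013]
eef_rot: [-3.141, -0.0, 1.367]
force: [0.2, -0.8, -2.2]
grip_width: 0.0136
grip_force: 30.0
```

>>> {"api": "jog_arm", "payload": {
  "motion": [
    [0,0,0.001,0,0,0,-1],
    [0,0,0,0,0,0,-1],
    [0,0,0.001,0,0,0,-1],
    [0,0,0,0,0,0,-1]
  ]
}}

```text
time_s: 10.75
ee_pos: [0.5009, -0.1257, 0.0993]
eef_rot: [-3.141, -0.0, 1.367]
force: [-0.5, 0.3, -2.4]
grip_width: 0.0133
grip_force: 30.0
```

>>> {"api": "jog_arm", "payload": {
  "motion": [
    [0,0,0.001,0,0,0,-1],
    [0,0,0,0,0,0,-1]
  ]
}}

```text
time_s: 10.95
ee_pos: [0.5009, -0.1257, 0.0983]
eef_rot: [-3.141, -0.0, 1.367]
force: [0.8, -0.7, -2.2]
grip_width: 0.0136
grip_force: 30.0
```

>>> {"api": "jog_arm", "payload": {
  "motion": [
    [0,0,0.001,0,0,0,-1],
    [0,0,0,0,0,0,-1]
  ]
}}

```text
time_s: 11.15
ee_pos: [0.5011, -0.1258, 0.0978]
eef_rot: [3.141, 0.0, 1.367]
force: [-0.2, 0.9, 2.2]
grip_width: 0.0137
grip_force: 30.0
```

>>> {"api": "jog_arm", "payload": {
  "motion": [
    [0,0,0.0005,0,0,0,-1],
    [0,0,0,0,0,0,-1]
  ]
}}

```text
time_s: 11.35
ee_pos: [0.5013, -0.1258, 0.0976]
eef_rot: [3.141, 0.0, 1.367]
force: [-2.7, 1.6, 7.0]
grip_width: 0.0139
grip_force: 30.0
```

Contact came at TCP z 0.0976, where the ledge should be. I'll ease off and nudge sideways to confirm that the pin is inside the bore.

>>> {"api": "jog_arm", "payload": {
  "motion": [
    [0,0.001,-0.0005,0,0,0,-1],
    [0,0.001,0,0,0,0,-1],
    [0,0,0,0,0,0,-1]
  ]
}}

```text
time_s: 11.65
ee_pos: [0.5029, -0.1262, 0.0976]
eef_rot: [-3.141, 0.0, 1.367]
force: [-3.5, 2.0, 5.5]
grip_width: 0.0138
grip_force: 30.0
```

>>> {"api": "jog_arm", "payload": {
  "motion": [
    [0,0.001,0,0,0,0,-1],
    [0,0,0,0,0,0,-1]
  ]
}}

```text
time_s: 11.85
ee_pos: [0.5039, -0.1264, 0.0975]
eef_rot: [-3.141, 0.0, 1.367]
force: [-3.4, 1.3, 4.7]
grip_width: 0.014
grip_force: 30.0
```

>>> {"api": "jog_arm", "payload": {
  "motion": [
    [0,-0.0015,-0.0005,0,0,0,-1],
    [0,-0.0015,-0.001,0,0,0,-1],
    [0.001,0,0,0,0,0,-1],
    [0.001,0,0,0,0,0,-1],
    [0,0,0,0,0,0,-1]
  ]
}}

```text
time_s: 12.35
ee_pos: [0.5014, -0.1237, 0.0988]
eef_rot: [-3.141, -0.0, 1.367]
force: [-0.1, -0.1, -2.2]
grip_width: 0.0138
grip_force: 30.0
```

>>> {"api": "jog_arm", "payload": {
  "motion": [
    [0.001,0,0,0,0,0,-1],
    [0,0,0,0,0,0,-1]
  ]
}}

```text
time_s: 12.55
ee_pos: [0.5014, -0.1234, 0.0988]
eef_rot: [-3.141, 0.001, 1.367]
force: [-0.9, -5.3, -3.7]
grip_width: 0.0138
grip_force: 30.0
```

Run:
```python
from h import *
obs()
```

```text
t12.55 p [ 0.5014 -0.1234  0.0988] rpy [-3.141e+00  1.000e-03  1.367e+00] F [-0.9  -5.32 -3.71] M [-1.13  0.27 -0.  ] w0.0138 g30.0
```

The radial pull is blocked at about 2 mm, so the pin is captive in the bore. I'll centre, lower onto the ledge and release with a small opening.

>>> {"api": "jog_arm", "payload": {
  "motion": [
    [-0.0025,0,0,0,0,0,-1],
    [0,0,0.0008,0,0,0,-1],
    [0,0,0,0,0,0,-1],
    [0,0,0,0,0,0,-0.4],
    [0,0,0,0,0,0,-0.4]
  ]
}}

```text
time_s: 13.05
ee_pos: [0.5012, -0.1252, 0.0984]
eef_rot: [3.141, -0.0, 1.367]
force: [0.2, 0.7, -0.1]
grip_width: 0.026
grip_force: 0.0
```

>>> {"api": "jog_arm", "payload": {
  "motion": [
    [0,0,0,0,0,0,-0.4],
    [0,0,0,0,0,0,-0.4],
    [0,0,0,0,0,0,-0.4],
    [0,0,0,0,0,0,-0.4]
  ]
}}

```text
time_s: 13.45
ee_pos: [0.5011, -0.1253, 0.0981]
eef_rot: [3.142, -0.0, 1.367]
force: [-0.0, -0.5, -0.8]
grip_width: 0.0282
grip_force: 0.0
```

Run:
```python
from h import *
o=obs(); pin=np.array([.489,-.183]); y0=1.367; T=o['ee_pos']
r=.060; y1=np.radians(16.4)
# arc about pin with tool loosely straddling
rows=[];N=12;p=T[:2].copy();y=y0
for i in range(1,N+1):
    yn=y0+(y1-y0)*i/N; q=pin+r*np.array([np.cos(yn),np.sin(yn)]); d=q-p; c,s=np.cos(y),np.sin(y)
    rows.append([round(float(v),4) for v in(c*d[0]+s*d[1],s*d[0]-c*d[1],0,0,0,y-yn)]+[-.4]); p=q;y=yn
for i in range(0,N,4):print(rows[i:i+4])
print(q,y)
```

```text
t13.45 p [ 0.5011 -0.1253  0.0981] rpy [ 3.142 -0.     1.367] F [-0.03 -0.53 -0.79] M [-0.02  0.09 -0.04] w0.0282 g0.0
[[0.0008, 0.0053, 0.0, 0.0, 0.0, 0.0901, -0.4], [-0.0002, 0.0054, 0.0, 0.0, 0.0, 0.0901, -0.4], [-0.0002, 0.0054, 0.0, 0.0, 0.0, 0.0901, -0.4], [-0.0002, 0.0054, 0.0, 0.0, 0.0, 0.0901, -0.4]]
[[-0.0002, 0.0054, 0.0, 0.0, 0.0, 0.0901, -0.4], [-0.0002, 0.0054, 0.0, 0.0, 0.0, 0.0901, -0.4], [-0.0002, 0.0054, 0.0, 0.0, 0.0, 0.0901, -0.4], [-0.0002, 0.0054, 0.0, 0.0, 0.0, 0.0901, -0.4]]
[[-0.0002, 0.0054, 0.0, 0.0, 0.0, 0.0901, -0.4], [-0.0002, 0.0054, 0.0, 0.0, 0.0, 0.0901, -0.4], [-0.0002, 0.0054, 0.0, 0.0, 0.0, 0.0901, -0.4], [-0.0002, 0.0054, 0.0, 0.0, 0.0, 0.0901, -0.4]]
[ 0.54655884 -0.16605951] 0.28623399732707
```

>>> {"api": "jog_arm", "payload": {
  "motion": [
    [0,0.0027,0,0,0,0.045,-0.4],
    [0,0.0027,0,0,0,0.045,-0.4],
    [0,0.0054,0,0,0,0.09,-0.4],
    [0,0.0054,0,0,0,0.09,-0.4],
    [-0.0005,0.0054,0,0,0,0.09,-0.4]
  ]
}}

```text
time_s: 13.95
ee_pos: [0.5212, -0.133, 0.0981]
eef_rot: [-3.141, 0.0, 1.003]
force: [-0.5, 0.4, 0.2]
grip_width: 0.0282
grip_force: 0.2
```

>>> {"api": "jog_arm", "payload": {
  "motion": [
    [0,0.0054,0,0,0,0.09,-0.4],
    [-0.0005,0.0054,0,0,0,0.09,-0.4],
    [0,0.0054,0,0,0,0.09,-0.4],
    [0,0.0054,0,0,0,0.09,-0.4],
    [-0.0005,0.0054,0,0,0,0.09,-0.4]
  ]
}}

```text
time_s: 14.45
ee_pos: [0.5402, -0.1519, 0.0981]
eef_rot: [-3.141, 0.0, 0.553]
force: [0.6, 0.3, -0.8]
grip_width: 0.028
grip_force: 0.2
```

>>> {"api": "jog_arm", "payload": {
  "motion": [
    [0,0.004,0,0,0,0.07,-0.4],
    [0,0.003,0,0,0,0.05,-0.4],
    [0,0.003,0,0,0,0.05,-0.4],
    [0,0.003,0,0,0,0.05,-0.4],
    [0,0,0,0,0,0,-0.4]
  ]
}}

```text
time_s: 14.95
ee_pos: [0.546, -0.1636, 0.098]
eef_rot: [-3.142, 0.0, 0.336]
force: [0.2, -0.6, -0.4]
grip_width: 0.028
grip_force: 0.0
```

Run:
```python
from h import *
s=ctrl.camera('scene');t=ctrl.camera('top'); o=obs()
pin=np.array([.489,-.183]);r=o['ee_pos'][:2]-pin;print(np.linalg.norm(r),np.degrees(np.arctan2(r[1],r[0])),np.degrees(o['eef_rot'][2]))
cv2.imwrite('pics/s5.png',s[:,:,::-1]);cv2.imwrite('pics/t5.png',t[:,:,::-1])
```

```text
t15.05 p [ 0.5459 -0.1633  0.0981] rpy [-3.141  0.     0.338] F [ 0.01 -0.33  0.41] M [ 0.02  0.14 -0.01] w0.0279 g0.0
0.0602381890735167 19.101474364285284 19.37833929286106
```

>>> {"api": "jog_arm", "payload": {
  "motion": [
    [0,0.0015,0,0,0,0.026,-0.4],
    [0,0.0015,0,0,0,0.026,-0.4],
    [0,0.0015,0,0,0,0,-0.4],
    [0,0.0015,0,0,0,0,-0.4],
    [0,0,0,0,0,0,-0.4]
  ]
}}

```text
time_s: 15.55
ee_pos: [0.5478, -0.1693, 0.0982]
eef_rot: [3.142, -0.0, 0.285]
force: [0.4, 0.4, -0.1]
grip_width: 0.0284
grip_force: 0.1
```

>>> {"api": "jog_arm", "payload": {
  "motion": [
    [0,0.001,0,0,0,0,-0.4],
    [0,0.001,0,0,0,0,-0.4],
    [0,0,0,0,0,0,-0.4]
  ]
}}

```text
time_s: 15.85
ee_pos: [0.5484, -0.1711, 0.0981]
eef_rot: [3.142, 0.0, 0.285]
force: [-0.6, 0.5, -0.6]
grip_width: 0.0285
grip_force: 0.1
```

>>> {"api": "jog_arm", "payload": {
  "motion": [
    [0,0.001,0,0,0,0,-0.4],
    [0,0,0,0,0,0,-0.4]
  ]
}}

```text
time_s: 16.05
ee_pos: [0.5486, -0.1721, 0.0982]
eef_rot: [3.142, 0.0, 0.285]
force: [-0.2, 1.6, -0.6]
grip_width: 0.0282
grip_force: 0.1
```

>>> {"api": "jog_arm", "payload": {
  "motion": [
    [0,0.001,0,0,0,0,-0.4],
    [0,0,0,0,0,0,-0.4]
  ]
}}

```text
time_s: 16.25
ee_pos: [0.5489, -0.173, 0.0982]
eef_rot: [3.142, -0.0, 0.285]
force: [-0.7, -0.2, 0.2]
grip_width: 0.0286
grip_force: 0.1
```

>>> {"api": "jog_arm", "payload": {
  "motion": [
    [0,0.001,0,0,0,0,-0.4],
    [0,0,0,0,0,0,-0.4]
  ]
}}

```text
time_s: 16.45
ee_pos: [0.5492, -0.174, 0.0982]
eef_rot: [3.142, -0.0, 0.285]
force: [-0.5, 0.5, 0.3]
grip_width: 0.0281
grip_force: 0.1
```

>>> {"api": "jog_arm", "payload": {
  "motion": [
    [0,0.001,0,0,0,0,-0.4],
    [0,0,0,0,0,0,-0.4]
  ]
}}

```text
time_s: 16.65
ee_pos: [0.5495, -0.1749, 0.0981]
eef_rot: [3.142, -0.0, 0.285]
force: [0.4, 1.3, -0.2]
grip_width: 0.028
grip_force: 0.1
```

Run:
```python
from h import *
s=ctrl.camera('scene'); o=obs(); cv2.imwrite('pics/s6.png',s[:,:,::-1])
x,y=proj(ctrl.camera_model('scene'),[[.55,-.16,.1]])[0].astype(int); print(x,y)
cv2.imwrite('pics/m3.png',cv2.resize(s[y-60:y+60,x-80:x+80,::-1],None,fx=4.9,fy=4.9,interpolation=cv2.INTER_CUBIC))
```

```text
t16.70 p [ 0.5495 -0.1749  0.0982] rpy [3.142 0.    0.285] F [ 0.42 -0.67  0.15] M [0.06 0.16 0.03] w0.0283 g0.1
275 271
```

>>> {"api": "jog_arm", "payload": {
  "motion": [
    [0,0.001,0,0,0,0,-0.4],
    [0,0,0,0,0,0,-0.4]
  ]
}}

```text
time_s: 16.9
ee_pos: [0.5496, -0.1753, 0.098]
eef_rot: [-3.14, 0.0, 0.285]
force: [-1.2, 5.2, -0.0]
grip_width: 0.0282
grip_force: 2.4
```

>>> {"api": "jog_arm", "payload": {
  "motion": [
    [0,0.001,0,0,0,0,-0.4],
    [0,0,0,0,0,0,-0.4]
  ]
}}

```text
time_s: 17.1
ee_pos: [0.5496, -0.1755, 0.0979]
eef_rot: [-3.139, 0.001, 0.285]
force: [-3.2, 10.3, 1.6]
grip_width: 0.0284
grip_force: 5.1
```

>>> {"api": "jog_arm", "payload": {
  "motion": [
    [0,0.001,0,0,0,0,-0.4],
    [0,0,0,0,0,0,-0.4]
  ]
}}

```text
time_s: 17.3
ee_pos: [0.5497, -0.1756, 0.0979]
eef_rot: [-3.137, 0.001, 0.285]
force: [-5.5, 16.1, 4.4]
grip_width: 0.0283
grip_force: 8.2
```

The gate is on the stop. I'll back off to centre the fingers, then lift straight out.

>>> {"api": "jog_arm", "payload": {
  "motion": [
    [0,-0.003,0,0,0,0,-0.4],
    [0,-0.003,0,0,0,0,-0.4],
    [0,-0.0025,0,0,0,0,-0.4],
    [0,0,0,0,0,0,-0.4],
    [0,0,-0.01,0,0,0,-0.4]
  ]
}}

```text
time_s: 17.8
ee_pos: [0.5474, -0.1695, 0.1075]
eef_rot: [-3.14, 0.002, 0.285]
force: [-0.4, -0.1, -0.5]
grip_width: 0.0282
grip_force: 0.0
```

>>> {"api": "jog_arm", "payload": {
  "motion": [
    [0,0,-0.01,0,0,0,-0.4],
    [0,0,-0.02,0,0,0,-0.4],
    [0,0,-0.03,0,0,0,-0.4],
    [0,0,-0.03,0,0,0,-0.4],
    [0,-0.03,-0.03,0,0,0,-0.4]
  ]
}}

```text
time_s: 18.3
ee_pos: [0.5396, -0.1424, 0.2302]
eef_rot: [3.141, -0.001, 0.282]
force: [-0.3, 0.7, 0.6]
grip_width: 0.0283
grip_force: 0.0
```

>>> {"api": "jog_arm", "payload": {
  "motion": [
    [0,-0.04,-0.02,0,0,0,-0.4],
    [-0.02,-0.04,0,0,0,0,-0.4],
    [-0.04,-0.04,0,0,0,0,-0.4],
    [-0.04,-0.04,0,0,0,0,-0.4],
    [0,0,0,0,0,0,-0.4]
  ]
}}

```text
time_s: 18.8
ee_pos: [0.4067, -0.0198, 0.2495]
eef_rot: [3.141, -0.002, 0.287]
force: [0.2, -0.8, -0.3]
grip_width: 0.0284
grip_force: 0.0
```

Run:
```python
from h import *
s=ctrl.camera('scene'); t=ctrl.camera('top'); o=obs()
x,y=proj(ctrl.camera_model('scene'),[[.55,-.16,.1]])[0].astype(int); u,v=proj(ctrl.camera_model('top'),[[.55,-.16,.1]])[0].astype(int)
f=lambda a,x,y:cv2.resize(a[y-55:y+55,x-40:x+40,::-1],None,fx=5,fy=5,interpolation=cv2.INTER_CUBIC)
cv2.imwrite('pics/m4.png',np.hstack([f(s,x,y),f(t,u,v)])); print(x,y,u,v)
```

```text
t18.90 p [ 0.4102 -0.0215  0.2497] rpy [ 3.14e+00 -3.00e-03  2.85e-01] F [0.76 0.01 0.56] M [-0.03  0.12 -0.02] w0.0280 g0.0
275 271 406 198
```

View pics/m4.png

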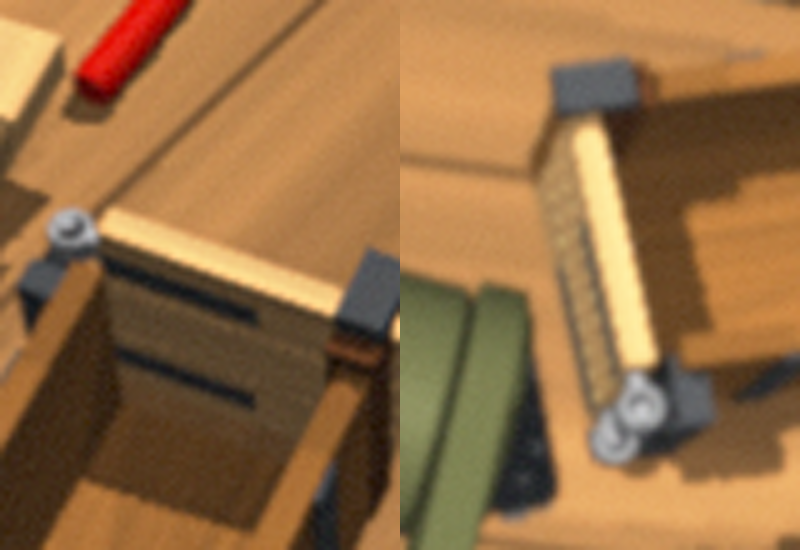

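The final view shows the gate shut under the cleat against the stop post, with both knuckles down on the pins (right half, 640,405 and 615,435). I'm handing it in.

```bash
python3 -c "
from station import ctrl
print(ctrl.hand_in())"
```

```text
the job is handed in; nothing more can be done
None
```

The gate hangs fully down on both pins, is swung shut against the stop post under the cleat and let go, and I handed the job in at about 19 s; the hand-in gave no verdict back.

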